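# Hold the matching check standard in the analyser's read slot

## Robot

A 6-joint arm with a two-finger parallel gripper is mounted at the origin on the work surface. World frame = base frame: x ahead of the robot, y to its left, z up, the work surface at z = 0. Lengths are in mm, angles in rad, forces in N, time in s.
With the tool pointing down it reaches from about 275 to 750 mm from the base axis. Payload 10.2 kg.
Tool frame: the origin (TCP) lies midway between the tips of the shut fingers; the grasp point (between the pads) lies 19 mm behind it; y points along the fingers, z is the direction in which the jaws open and shut, and the axes are right-handed (so a half turn about y gives the same grasp; the last joint's range is limited). The gripper opens to 85 mm and grips with 20 to 120 N. Pads are 22 mm wide; open, the fingers measure 114 mm over their backs; the gripper's body (76 mm by 85 mm) begins 54 mm behind the grasp point. The pads swing forward as they close: fully open they stand 13 mm farther back than shut.
Start: joints at [-1.361, 0.313, 1.498, -0, 1.331, -0.223], TCP at [220.181, -476.604, 231.294] pointing down, gripper open.
Joint ranges: [-2.94, 2.94], [-0.97, 2.17], [0.19, 2.56], [-1.23, 4.37], [0.02, 3.11], [-2.88, 2.88]. Speed limits (rad/s): [2.39, 2.39, 3.01, 3.14, 3.14, 3.14].

## Interface

Orientations are given as a unit quaternion [w, x, y, z].
In Python, from rig import ctrl gives the robot as it stands.
- The arm moves only by the shell command python3 -m inch 'ROWS' [OPENING] [FORCE]. ROWS is JSON, one flat list of numbers, 6 for each row, row after row: the shift along the tool's x, y, z in cm, then the turn, a rotation vector about the tool's x, y, z in rad. A call has 1 to 8 rows; each row is the pose to reach, as a shift and turn from the pose commanded when the call began, along the tool's axes at that moment; what a row does not reach only later rows make up. A row lasts 1/12 s, in which the tool goes at most 41.7 mm and 7.16 degrees, less where a joint would pass 70% of its speed; a pose out of reach is approached as far as the arm can. A call with a gripper value outside its range is refused whole. OPENING is the gripper command: -1 is fully open, 1 is shut, values between are in proportion, set as the call begins (- or left out, the last holds). The fingers move at their own pace and stop on an object; FORCE is the grip in N (left out, the last holds). Time passes only in rows, so rows that repeat a pose let the fingers close. It gives the time, the measured TCP pose, the force and the opening at its end, in the units of the state.
- ctrl.sense(): the state, without advancing time (a new reading comes with each control period).
- ctrl.capture(name): name is "side" or "top"; returns the picture (384x512x3 uint8, red, green, blue); there is no depth.
- ctrl.get_calibration(name): a dict with "fx", "fy", "cx", "cy" (pixels), "k1" (the pictures are not rectified: a ray, as slopes to the right and down, at radius r is drawn at 1 + k1 r^2 times it, then the intrinsics apply), "world_to_cam" (4x4, takes a point from world to camera coordinates). Camera axes: x right, y down, z forward; pixel columns grow to the right and rows downward; lengths in mm; the calibration is good to about 2 mm. A picture is of the moment at which its call begins. get_calibration takes no time and is no camera call.
- ctrl.finish_job(): hands the job in, once; it reports no verdict.
Trained networks look in the newest picture that a camera, given by its name, has taken for a name from the list of things; names that differ only in an ending like _2 or _b are one class to them, and where a whole thing is asked for, a point or a joint stands for the part that bears it (a point fixed in the world has none). Each returns a list of dicts, best first, with "score" (0 to 1); they miss things now and then, are a little off and sometimes report something else, mostly with a low value. They report only what shows in the picture. A call takes as long as a camera call. They do not tell look-alikes from the thing itself.
- ctrl.search_frame(thing, camera): "uv" ([column, row] in pixels, amid what is visible of it).
The state is a dict: "time_s": time; "joints": joint angles; "dq": joint speeds; "tau": joint torques, N m; "eef_pos": TCP position; "ee_rot": TCP orientation; "force": force on the tool from outside, world axes, zero at the start; "wrist_torque": the same for the moment, N m; "grip_width": opening from 0.0 (shut) to 1.0 (fully open).
Only numpy, scipy, OpenCV 4.12 (cv2) and the standard library are available. Lean on these libraries where they do the work, as an engineer would, in place of code of your own. Each camera call takes 0.05 s, during which the arm holds its last target.

## Task

Three aluminium check standards of different width stand in the grey rack. Take the one that fits the slot in the top of the white analyser closely (not the slim one that would be loose in it, nor the wide one that cannot go in), lower it upright into the slot until the black line round it is level with the analyser's top, and keep holding it there, hanging from the gripper, when you finish: do not let go. Leave the other two standing in the rack, and do not disturb the jug, the beaker or the jar.

Things in the scene. Friction and masses are not known exactly. Their poses are not given: they have to be found in the camera images.
- analyser: White bench-top analyser, fixed; its place and yaw vary. Origin on the bench, straight under the middle of the slot; z up. Slot half: 160 mm along its x, 150 mm along its y, light grey top deck at 100 mm height. A console 125 mm high (screen and keys on top) adjoins it from 75 to 205 mm on the +y side of the slot.
- slot (a point): Middle of the slot's mouth, level with the analyser's top (100 mm above the bench). Below a 3 mm, 45 degree chamfer round the mouth the slot is 38 mm along the analyser's y by 14 mm along its x: 1 mm free on each side of the matching standard. The deck is 12 mm thick; under it is an open chamber over 100 mm wide, its floor 88 mm below the mouth, so nothing carries a bar held line-level.
- rack: Grey plastic rack, fixed; its place and yaw vary. 70 mm along its x, 240 mm along its y, 30 mm high. Origin: centre of its underside. Three pockets in a row along its y, at -75, 0 and 75 mm, each 48 mm (y) by 14.5 mm (x) and 22 mm deep (pocket floor 8 mm above the bench).
- standard_36: The matching one of the three check standards: an upright flat bar of bare aluminium, 36 mm wide (its y), 12 mm thick (its x), 110 mm tall (its z), 130 g nominal; a dark round window (12 mm) 32 mm above its foot, a thin black line all round 48 mm above its foot. Origin: centre of its foot, z up along the bar. Starts upright in one of the rack's pockets (which one varies), y along the rack's y.
- line_36 (a point): Centre of the 36 mm standard at the height of its black line, 48 mm above its foot; axes as the standard's.
- standard_28: The slim one of the three check standards: an upright flat bar of bare aluminium, 28 mm wide (its y), 12 mm thick (its x), 110 mm tall (its z), 101 g nominal; a dark round window (12 mm) 32 mm above its foot, a thin black line all round 48 mm above its foot. Origin: centre of its foot, z up along the bar. Starts upright in one of the rack's pockets (which one varies), y along the rack's y.
- standard_44: The wide one of the three check standards: an upright flat bar of bare aluminium, 44 mm wide (its y), 12 mm thick (its x), 110 mm tall (its z), 158 g nominal; a dark round window (12 mm) 32 mm above its foot, a thin black line all round 48 mm above its foot. Origin: centre of its foot, z up along the bar. Starts upright in one of the rack's pockets (which one varies), y along the rack's y.
- jug: White plastic jug with a grey cap, bystander, loose: 55 x 90 mm, 152 mm high. Origin: centre of its underside.
- beaker: Clear glass beaker, bystander, loose: 68 mm across, 85 mm high. Origin: centre of its underside.
- jar: White jar, bystander, loose: 56 mm across, 75 mm high. Origin: centre of its underside.
There are look-alikes about, which are no part of the job. Leave any blue or red look-alike of the standard_36 alone.

How it is judged:
By the outcome, as a careful person would: the job done as asked, in the order asked, and still so for the second after the job is handed in, while the arm keeps its last pose, push and grip.
It also fails if it takes over 42 s, if anything falls off the work surface, if the arm or the gripper's body presses on something with over 40 N, if the wrist force passes 120 N, or if a joint passes its speed limit or range.

## Working session

There is one attempt and no reset: what is moved stays moved. The work goes in short steps, Python scripts to look and compute and a shell command to move; the robot and the scene stay as the last step left them, time stands still between calls to the robot, and variables do not carry over. Pictures are saved under pics/ and viewed, and the job is handed in when it is done.

```bash
ls; mkdir -p pics
python3 - <<'E'
from rig import ctrl
import cv2
print(ctrl.sense())
for n in("side","top"):
    im=ctrl.capture(n); cv2.imwrite(f"pics/{n}0.png",im[:,:,::-1]); 
    c=ctrl.get_calibration(n); print(n,c)
E
```

```text
pics
{'time_s': 0.0, 'joints': array([-1.36141391e+00,  3.13477013e-01,  1.49845650e+00, -2.27118644e-05,
        1.33102400e+00, -2.23387966e-01]), 'dq': array([ 0.00126839,  0.00042527,  0.00157076, -0.00039163,  0.00057677,
       -0.00133575]), 'tau': array([ 1.94663458e-03, -4.12263536e+01, -2.59735286e+01, -1.12710138e-04,
        4.21017015e-03,  2.07116517e-05]), 'eef_pos': array([ 220.11010965, -476.33213997,  230.71395696]), 'ee_rot': array([ 0.15181361, -0.15182245,  0.69109902, -0.69013384]), 'force': array([ 0.09207318, -0.22225262,  0.28590847]), 'wrist_torque': array([ 0.01914893, -0.00149482, -0.00235793]), 'grip_width': 1.0006618011412898}
side {'fx': 357.4531681373534, 'fy': 357.4531681373534, 'cx': 254.25822340155943, 'cy': 188.19754956619414, 'k1': -0.007004373531558432, 'world_to_cam': array([[-8.04265335e-01, -5.93962913e-01,  1.91135888e-02,
         4.15641723e+02],
       [-3.31406567e-01,  4.21584932e-01, -8.44059140e-01,
         2.68798532e+02],
       [ 4.93281825e-01, -6.85181876e-01, -5.35909356e-01,
         5.55963706e+02],
       [ 0.00000000e+00,  0.00000000e+00,  0.00000000e+00,
         1.00000000e+00]])}
top {'fx': 354.8223205641216, 'fy': 354.8223205641216, 'cx': 252.68135051161602, 'cy': 186.4237370452188, 'k1': -0.07692655719191765, 'world_to_cam': array([[-1.33543700e-02, -9.99354011e-01, -3.33649879e-02,
        -2.64672544e+01],
       [-9.82384124e-01,  1.93331607e-02, -1.85870011e-01,
         5.89486530e+02],
       [ 1.86394991e-01,  3.02950575e-02, -9.82007697e-01,
         7.42168301e+02],
       [ 0.00000000e+00,  0.00000000e+00,  0.00000000e+00,
         1.00000000e+00]])}
```

View pics/side0.png

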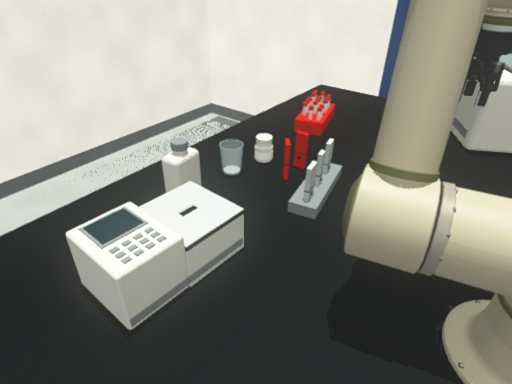

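View pics/top0.png

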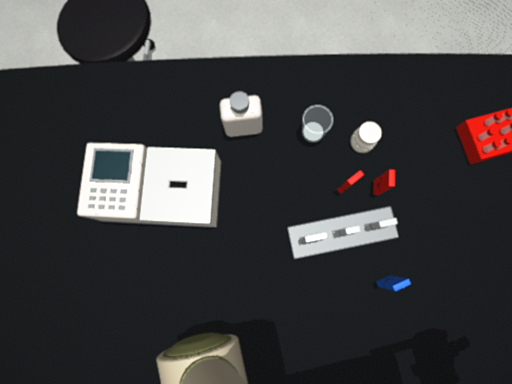

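The side view shows the analyser on the left with the slot at about (188,211), and the rack at about (316,188). In the top view the slot is near (178,184) and the rack bars are near (315,238), (348,231) and (386,224). Next I'll zoom in and measure.

```bash
cat > h.py <<'E'
import numpy as np, cv2
from scipy.spatial.transform import Rotation as R
from rig import ctrl
def K(c): return np.array([[c['fx'],0,c['cx']],[0,c['fy'],c['cy']],[0,0,1]])
def ray(cam,uv):
    c=ctrl.get_calibration(cam)
    d=np.array([c['k1'],0,0,0,0.])
    p=cv2.undistortPoints(np.array([[uv]],float),K(c),d)[0,0]
    M=c['world_to_cam'];o=-M[:3,:3].T@M[:3,3]
    v=M[:3,:3].T@np.array([p[0],p[1],1]);return o,v
def atz(cam,uv,z):
    o,v=ray(cam,uv);return o+v*(z-o[2])/v[2]
def proj(cam,P):
    c=ctrl.get_calibration(cam);M=c['world_to_cam']
    return cv2.projectPoints(np.atleast_2d(np.array(P,float)),cv2.Rodrigues(M[:3,:3])[0],M[:3,3],K(c),np.array([c['k1'],0,0,0,0.]))[0][:,0]
def Rq(q): return R.from_quat([q[1],q[2],q[3],q[0]])
E
python3 - <<'E'
from h import *
t=cv2.imread('pics/top0.png');s=cv2.imread('pics/side0.png')
z=lambda im,x0,y0,w,h,k:cv2.resize(im[y0:y0+h,x0:x0+w],None,fx=k,fy=k,interpolation=cv2.INTER_CUBIC)
cv2.imwrite('pics/z1.png',z(t,280,195,130,75,6))
cv2.imwrite('pics/z2.png',z(t,130,135,100,100,6))
cv2.imwrite('pics/z3.png',z(s,270,120,90,100,6))
cv2.imwrite('pics/z4.png',z(s,120,170,130,90,6))
print(Rq(ctrl.sense()['ee_rot']).as_matrix().round(3))
for th in('standard_36','standard_28','standard_44','slot'):
  for cm in('top','side'): print(th,cm,ctrl.search_frame(th,cm)[:3])
E
```

```text
[[-0.908 -0.     0.419]
 [-0.419  0.001 -0.908]
 [-0.    -1.    -0.001]]
standard_36 top [{'uv': [392.9, 279.6], 'score': 0.81}, {'uv': [377.6, 223.7], 'score': 0.7}, {'uv': [350.7, 183.5], 'score': 0.7}]
standard_36 side [{'uv': [302.2, 148.1], 'score': 0.97}, {'uv': [319.1, 168.6], 'score': 0.68}, {'uv': [283.4, 157.9], 'score': 0.66}]
standard_28 top [{'uv': [392.9, 279.6], 'score': 0.81}, {'uv': [377.6, 223.7], 'score': 0.7}, {'uv': [350.7, 183.5], 'score': 0.7}]
standard_28 side [{'uv': [302.2, 148.1], 'score': 0.97}, {'uv': [319.1, 168.6], 'score': 0.68}, {'uv': [283.4, 157.9], 'score': 0.66}]
standard_44 top [{'uv': [392.9, 279.6], 'score': 0.81}, {'uv': [377.6, 223.7], 'score': 0.7}, {'uv': [350.7, 183.5], 'score': 0.7}]
standard_44 side [{'uv': [302.2, 148.1], 'score': 0.97}, {'uv': [319.1, 168.6], 'score': 0.68}, {'uv': [283.4, 157.9], 'score': 0.66}]
slot top [{'uv': [150.3, 183.6], 'score': 0.9}]
slot side [{'uv': [155.9, 246.9], 'score': 0.72}]
```

View pics/z1.png

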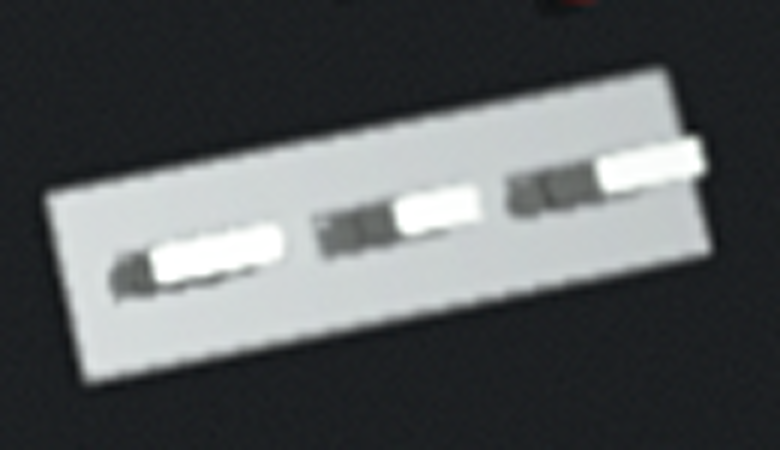

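View pics/z2.png

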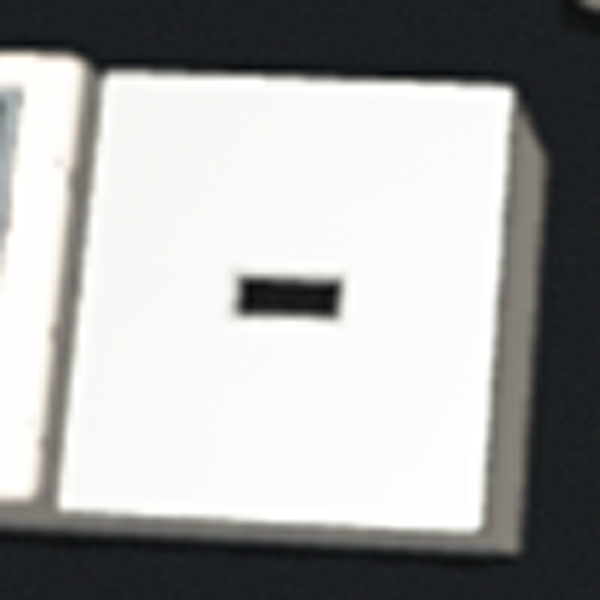

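View pics/z3.png

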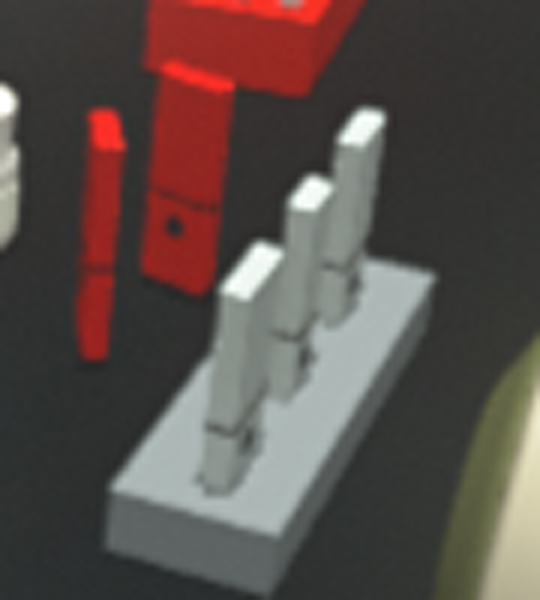

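View pics/z4.png

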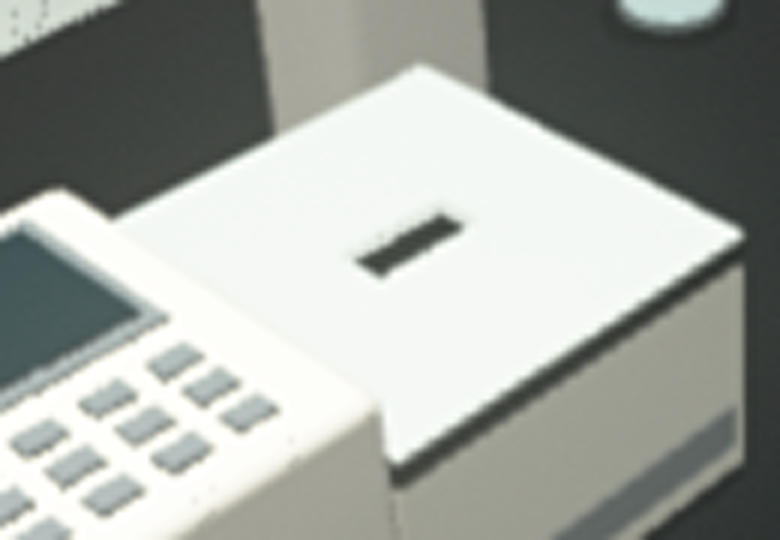

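```bash
cat > m.py <<'E'
from h import *
def up(p,x0,y0,k=6): return [(p[0]+.5)/k-.5+x0,(p[1]+.5)/k-.5+y0]
def show(n,cam,pts,x0,y0,z):
    P=np.array([atz(cam,up(p,x0,y0),z)[:2] for p in pts])
    print(n,cam,'ctr',P.mean(0).round(1),'sides',[round(float(np.linalg.norm(P[i]-P[i-1])),1) for i in range(4)],
      'ang',[round(float(np.degrees(np.arctan2(*(P[i]-P[i-1])[::-1]))),1) for i in range(4)])
show('rack','top',[(45,190),(665,67),(713,255),(87,383)],280,195,30)
show('L','top',[(152,247),(280,223),(284,256),(156,282)],280,195,118)
show('M','top',[(393,203),(477,185),(483,215),(397,235)],280,195,118)
show('R','top',[(597,160),(702,135),(707,172),(603,195)],280,195,118)
show('deck','top',[(100,70),(517,88),(483,531),(57,511)],130,135,100)
show('slot','top',[(236,274),(344,276),(340,320),(232,316)],130,135,100)
show('L','side',[(222,290),(262,242),(284,250),(246,300)],270,120,118)
show('M','side',[(287,207),(313,175),(334,184),(308,214)],270,120,118)
show('R','side',[(336,140),(362,107),(386,115),(362,148)],270,120,118)
show('slot','side',[(355,262),(445,210),(467,226),(380,279)],120,170,100)
show('rack','side',[(108,488),(367,255),(437,274),(280,535)],270,120,30)
E
python3 m.py
```

```text
rack top ctr [ 485.4 -237.9] sides [73.3, 242.1, 72.8, 241.2] ang [10.6, -80.0, -170.0, 100.1]
L top ctr [ 472.  -163.8] sides [11.7, 43.8, 11.0, 43.8] ang [4.4, -80.5, -175.8, 100.3]
M top ctr [ 484.7 -238.1] sides [10.7, 29.2, 10.2, 30.0] ang [3.9, -79.3, -172.2, 101.7]
R top ctr [ 497.9 -311.9] sides [11.9, 37.3, 12.6, 36.7] ang [5.7, -78.2, -176.9, 100.9]
deck top ctr [589.2 123.6] sides [162.1, 154.7, 160.2, 152.2] ang [-3.0, -94.1, 176.1, 86.6]
slot top ctr [588.9 123.3] sides [15.3, 39.3, 16.0, 39.2] ang [-3.6, -92.3, 176.1, 86.8]
L side ctr [ 471.4 -161.8] sides [11.1, 45.1, 10.2, 45.9] ang [-6.0, -81.2, 176.9, 99.8]
M side ctr [ 484.5 -234.6] sides [9.8, 34.1, 11.2, 32.1] ang [-1.4, -80.7, 168.9, 97.7]
R side ctr [ 497.9 -309. ] sides [12.6, 39.7, 12.4, 38.9] ang [-1.0, -80.2, 175.0, 100.4]
slot side ctr [587.  127.1] sides [13.1, 39.0, 12.5, 38.3] ang [-6.4, -93.2, 170.1, 87.9]
rack side ctr [ 477.  -239.5] sides [71.8, 247.1, 35.1, 240.3] ang [11.2, -88.4, -174.3, 100.1]
```

```bash
cat > go.py <<'E'
import sys
from h import *
# usage: go.py x y z yaw(deg of tool z)
def plan(x,y,z,yaw):
    s=ctrl.sense();M=Rq(s['ee_rot']).as_matrix()
    d=M.T@(np.array([x,y,z])-s['eef_pos'])/10
    a=np.radians(yaw);zt=np.array([np.cos(a),np.sin(a),0]);yt=np.array([0,0,-1.]);xt=np.cross(yt,zt)
    G=np.stack([xt,yt,zt],1); rv=R.from_matrix(M.T@G).as_rotvec()
    print('t',round(s['time_s'],2),'pos',s['eef_pos'].round(1),'yaw',np.degrees(np.arctan2(M[1,2],M[0,2])).round(2),'tilt',(M[2,2].round(4),M[2,0].round(4)),'grip',round(s['grip_width'],3),'F',s['force'].round(1))
    print('shift cm',d.round(3),'rv',rv.round(4),'rows',np.linalg.norm(d)/4.17,np.degrees(np.linalg.norm(rv))/7.16)
if __name__=='__main__': plan(*map(float,sys.argv[1:]))
E
python3 - <<'E'
from h import *
for uv in[(390,176),(357,175),(401,285),(382,283)]: print(uv,atz('top',uv,110).round(0))
E
python3 go.py 498 -310.5 231 10.1
```

```text
(390, 176) [ 595. -326.  110.]
(357, 175) [ 599. -257.  110.]
(401, 285) [ 373. -331.  110.]
(382, 283) [ 378. -293.  110.]
t 0.5 pos [ 220.2 -476.6  231.3] yaw -65.2 tilt (np.float64(-0.0001), np.float64(-0.0)) grip 1.0 F [-0.1 -0.4  0.1]
shift cm [-3.2187e+01  2.7000e-02 -3.4240e+00] rv [ 0.0000e+00 -1.3143e+00 -1.0000e-04] rows 7.762255925118061 10.517109861999105
```

```bash
python3 -m inch '[-4,0,-0.4,0,-0.12,0,-8,0,-0.85,0,-0.24,0,-12,0,-1.3,0,-0.36,0,-16,0,-1.7,0,-0.48,0,-20,0,-2.15,0,-0.6,0,-24,0,-2.55,0,-0.72,0,-28,0,-3,0,-0.84,0,-32,0,-3.42,0,-0.96,0]' 0.1 60; python3 go.py 498 -310.5 231 10.1
```

```text
time_s: 1.17
eef_pos: [497.9, -309.9, 231.4]
ee_rot: [-0.455, 0.455, -0.541, 0.541]
force: [0.2, -1.0, -0.1]
grip_width: 0.45
t 1.17 pos [ 497.9 -309.9  231.4] yaw -9.85 tilt (np.float64(0.0002), np.float64(0.0001)) grip 0.45 F [ 0.2 -1.  -0.1]
shift cm [0.056 0.042 0.022] rv [-2.000e-04 -3.482e-01  2.000e-04] rows 0.017596698333116056 2.7867606913349308
```

```bash
python3 -m inch '[0.05,0,0,0,-0.12,0,0.05,0,0,0,-0.24,0,0.05,2.5,0,0,-0.348,0,0.05,5.5,0,0,-0.348,0,0.05,8,0,0,-0.348,0,0.05,8,0,0,-0.348,0]' 0.1 60; python3 go.py 498 -310.5 79 10.1
python3 - <<'E'
from h import *
for n in('top','side'):
    im=ctrl.capture(n)[:,:,::-1]
    x,y=(300,160) if n=='top' else (260,60)
    cv2.imwrite(f'pics/a_{n}.png',cv2.resize(im[y:y+150,x:x+150].copy(),None,fx=4,fy=4,interpolation=cv2.INTER_CUBIC))
E
```

```text
time_s: 1.67
eef_pos: [494.6, -310.2, 146.5]
ee_rot: [0.541, -0.54, 0.459, -0.453]
force: [-0.8, -0.0, -0.2]
grip_width: 0.452
t 1.67 pos [ 494.6 -310.2  146.5] yaw 9.74 tilt (np.float64(-0.0052), np.float64(-0.007)) grip 0.452 F [-0.8 -0.  -0.2]
shift cm [0.131 6.746 0.371] rv [ 0.0052 -0.0063 -0.0071] rows 1.6205294956573215 0.08634474719939764
```

View pics/a_side.png

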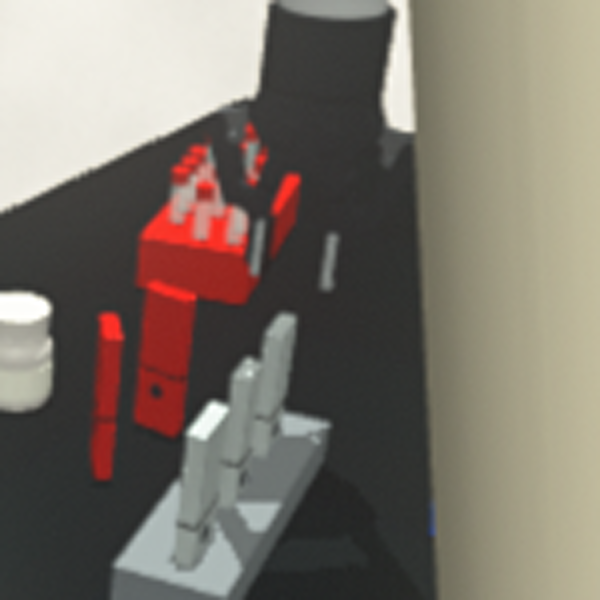

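View pics/a_top.png

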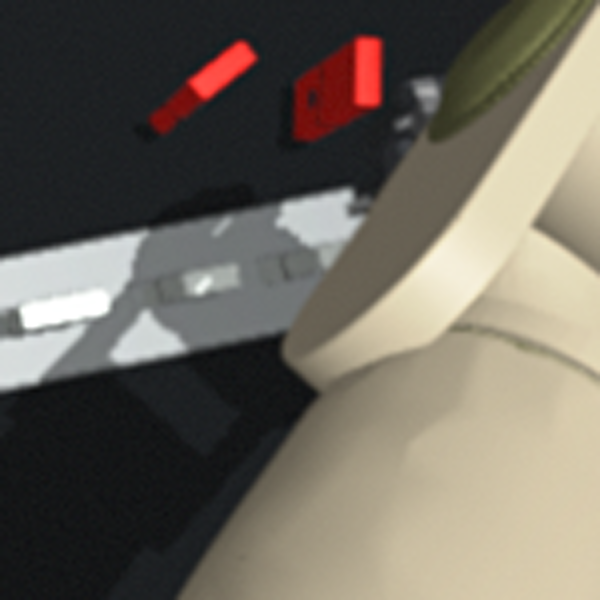

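The side view shows the pads at about (258,245) and (330,260) in the zoomed crop, either side of the far bar's top at (282,320). The top view is blocked by the arm. I'll let the arm settle and descend.

```bash
python3 -m inch '[0,0,0,0,0,0,0,0,0,0,0,0,0,0,0,0,0,0]' ; python3 go.py 498 -310.5 79 10.1
```

```text
time_s: 2.02
eef_pos: [496.7, -312.3, 152.8]
ee_rot: [-0.541, 0.541, -0.455, 0.457]
force: [-0.4, -1.0, 0.1]
grip_width: 0.446
t 2.02 pos [ 496.7 -312.3  152.8] yaw 9.74 tilt (np.float64(0.0015), np.float64(0.002)) grip 0.446 F [-0.4 -1.   0.1]
shift cm [-0.167  7.378  0.148] rv [-0.0015 -0.0063  0.002 ] rows 1.7702300656583092 0.05426446399787629
```

```bash
python3 -m inch '[0,0,0,0,0,0,0,0,0,0,0,0,0,0,0,0,0,0,0,0,0,0,0,0]' ; python3 go.py 498 -310.5 79 10.1
```

```text
time_s: 2.35
eef_pos: [496.3, -311.9, 151.4]
ee_rot: [0.541, -0.541, 0.456, -0.456]
force: [-0.9, 0.2, -0.0]
grip_width: 0.451
t 2.35 pos [ 496.3 -311.9  151.4] yaw 9.74 tilt (np.float64(0.0001), np.float64(0.0001)) grip 0.451 F [-0.9  0.2 -0. ]
shift cm [-0.105  7.239  0.193] rv [-0.0001 -0.0063  0.0001] rows 1.736868396525499 0.050328840056755746
```

```bash
python3 -m inch '[-0.1,1.2,0.19,0,-0.006,0,-0.1,2.4,0.19,0,-0.006,0,-0.1,3.6,0.19,0,-0.006,0,-0.1,4.8,0.19,0,-0.006,0,-0.1,6,0.19,0,-0.006,0,-0.1,7,0.19,0,-0.006,0,-0.1,7.24,0.19,0,-0.006,0,-0.1,7.24,0.19,0,-0.006,0]' ;python3 -m inch '[0,0,0,0,0,0,0,0,0,0,0,0,0,0,0,0,0,0]' ; python3 go.py 498 -310.5 79 10.1;  python3 - <<'E'
from h import *
n='side'
im=ctrl.capture(n)[:,:,::-1]
x,y=(260,90)
cv2.imwrite(f'pics/b_{n}.png',cv2.resize(im[y:y+120,x:x+120].copy(),None,fx=5,fy=5,interpolation=cv2.INTER_CUBIC))
E
```

```text
time_s: 3.02
eef_pos: [497.8, -310.4, 78.3]
ee_rot: [0.542, -0.542, 0.455, -0.454]
force: [0.4, 0.9, -0.7]
grip_width: 0.451
time_s: 3.27
eef_pos: [498.2, -310.8, 79.6]
ee_rot: [-0.542, 0.542, -0.454, 0.455]
force: [-0.6, -0.2, 0.1]
grip_width: 0.455
t 3.27 pos [ 498.2 -310.8   79.6] yaw 10.09 tilt (np.float64(0.0007), np.float64(0.001)) grip 0.455 F [-0.6 -0.2  0.1]
shift cm [-0.029  0.059 -0.015] rv [-0.0007 -0.0002  0.001 ] rows 0.016229868028010137 0.009806973608161518
```

View pics/b_side.png

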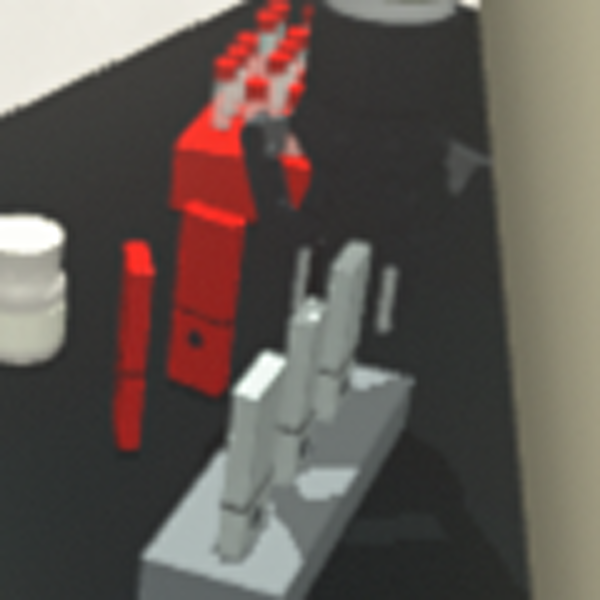

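The pads at (300,280) and (387,300) in the crop are centred on the 36 mm bar at (345,300), so I'll close.

```bash
python3 -m inch '[0,0,0,0,0,0,0,0,0,0,0,0,0,0,0,0,0,0,0,0,0,0,0,0,0,0,0,0,0,0,0,0,0,0,0,0]' 1 70; python3 go.py 498 -310.5 79 10.1
```

```text
time_s: 3.82
eef_pos: [498.1, -310.7, 79.2]
ee_rot: [-0.542, 0.542, -0.454, 0.454]
force: [1.1, 0.5, 3.6]
grip_width: 0.133
t 3.82 pos [ 498.1 -310.7   79.2] yaw 10.08 tilt (np.float64(0.0004), np.float64(0.0006)) grip 0.133 F [1.1 0.5 3.6]
shift cm [-0.022  0.021 -0.008] rv [-0.0004 -0.0003  0.0006] rows 0.007549993596709783 0.006331925704596314
```

```bash
python3 -m inch '[0,-0.5,0,0,0,0,0,-1.5,0,0,0,0,0,-3,0,0,0,0,0,-5,0,0,0,0,0,-8,0,0,0,0,0,-11,0,0,0,0,0,-14,0,0,0,0,0,-16.5,0,0,0,0]'; python3 -m inch '[0,0,0,0,0,0,0,0,0,0,0,0,0,0,0,0,0,0]';python3 go.py 588 125 246 -3.5;  python3 - <<'E'
from h import *
im=ctrl.capture('side')[:,:,::-1]
cv2.imwrite(f'pics/c_side.png',cv2.resize(im,(800,600)))
E
```

```text
time_s: 4.48
eef_pos: [497.8, -310.4, 246.9]
ee_rot: [-0.542, 0.542, -0.454, 0.455]
force: [-0.3, -1.1, -1.5]
grip_width: 0.131
time_s: 4.73
eef_pos: [497.5, -310.2, 243.2]
ee_rot: [-0.542, 0.542, -0.455, 0.454]
force: [-0.1, -0.0, -1.7]
grip_width: 0.129
t 4.73 pos [ 497.5 -310.2  243.2] yaw 10.08 tilt (np.float64(-0.0011), np.float64(-0.0013)) grip 0.129 F [-0.1 -0.  -1.7]
shift cm [-41.265  -0.248  16.527] rv [ 0.0013  0.2371 -0.0012] rows 10.660096904456136 1.8970546005976507
```

View pics/c_side.png

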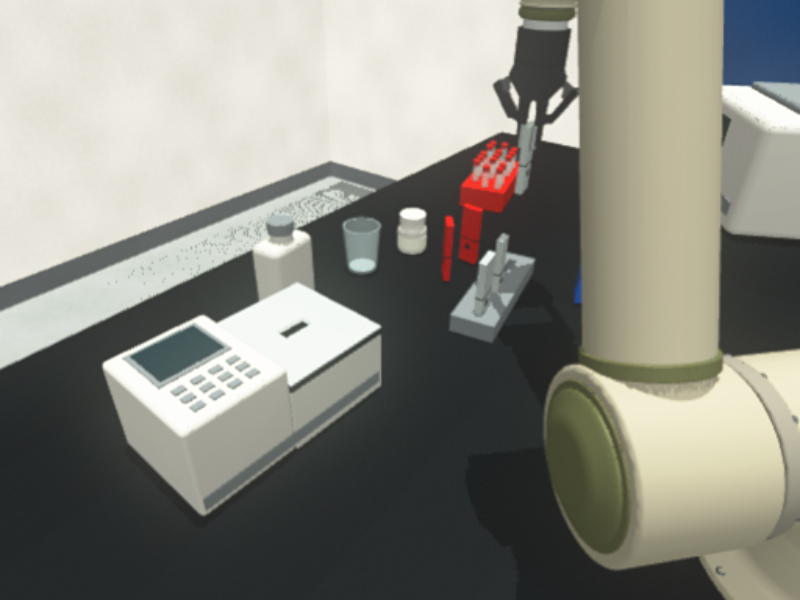

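The bar is held upright, with its foot near (522,188) in the resized view, and the other two bars are still standing in the rack. Moving over the slot now.

```bash
python3 -m inch '[-1.2,-0.02,0.5,0,0.01,0,-3.6,-0.05,1.4,0,0.03,0,-6.5,-0.1,2.6,0,0.05,0,-9.5,-0.15,3.8,0,0.07,0,-12.5,-0.2,5,0,0.09,0,-15.5,-0.25,6.2,0,0.11,0,-18.5,-0.25,7.4,0,0.13,0,-21.5,-0.25,8.6,0,0.14,0]'; python3 -m inch '[-3,0,1.2,0,0.015,0,-6,0,2.4,0,0.03,0,-9,0,3.6,0,0.045,0,-12,0,4.8,0,0.06,0,-15,0,6,0,0.075,0,-17.5,0,7,0,0.085,0,-19,0,7.6,0,0.095,0,-19.8,0,7.93,0,0.097,0]';python3 -m inch '[0,0,0,0,0,0,0,0,0,0,0,0,0,0,0,0,0,0,0,0,0,0,0,0]';python3 go.py 588 125 246 -3.5;  python3 - <<'E'
from h import *
for n in('side','top'):
    im=ctrl.capture(n)[:,:,::-1]
    cv2.imwrite(f'pics/d_{n}_raw.png',im)
    cv2.imwrite(f'pics/d_{n}.png',cv2.resize(im,(800,600)))
E
```

```text
time_s: 5.45
eef_pos: [544.6, -82.1, 245.3]
ee_rot: [-0.508, 0.509, -0.492, 0.49]
force: [0.4, -0.5, -1.2]
grip_width: 0.135
time_s: 6.12
eef_pos: [616.9, 119.0, 244.8]
ee_rot: [0.484, -0.486, 0.515, -0.514]
force: [0.4, -0.4, -1.1]
grip_width: 0.13
time_s: 6.45
eef_pos: [617.0, 115.8, 246.4]
ee_rot: [0.484, -0.484, 0.515, -0.515]
force: [-0.4, 0.3, 0.3]
grip_width: 0.131
t 6.45 pos [617.  115.8 246.4] yaw -3.57 tilt (np.float64(-0.0002), np.float64(0.0002)) grip 0.131 F [-0.4  0.3  0.3]
shift cm [-0.742  0.042 -2.947] rv [ 0.0002 -0.0012  0.0002] rows 0.7288371622627743 0.009829411274186694
```

View pics/d_side.png

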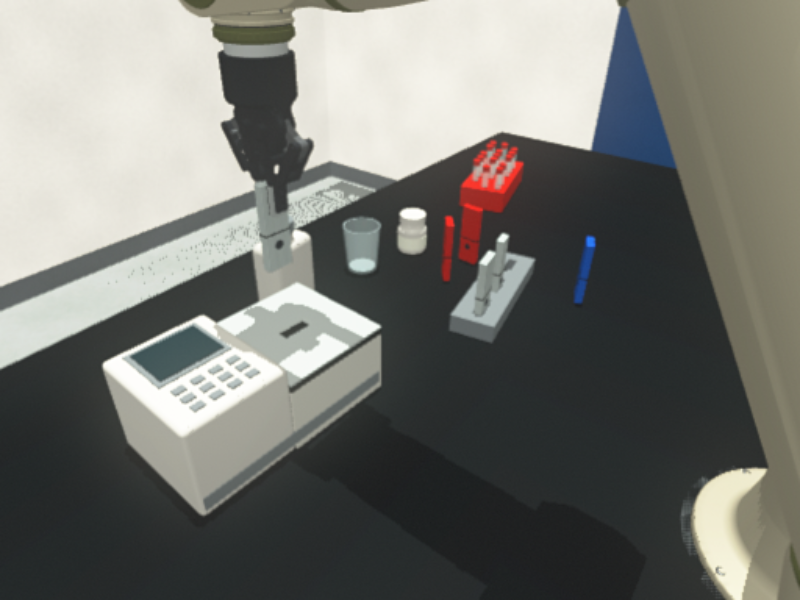

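View pics/d_top.png

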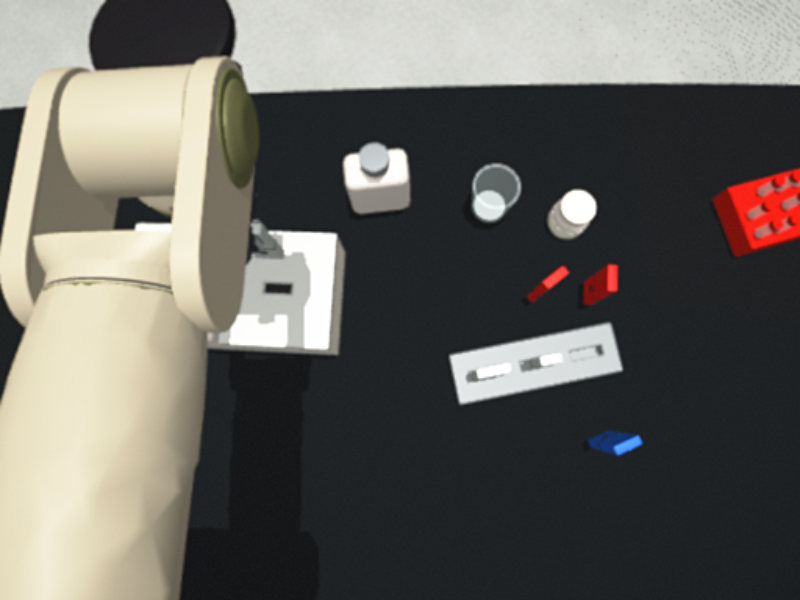

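The bar hangs upright at about (275,230) in the side view, but it is 3 cm past the slot because I wrote the second call in a frame that had turned. I'll move over the slot and go lower before measuring.

```bash
python3 -m inch '[-0.4,0,-1.5,0,0,0,-0.74,0,-2.95,0,0,0,-0.74,1.5,-2.95,0,0,0,-0.74,3,-2.95,0,0,0,-0.74,4.5,-2.95,0,0,0,-0.74,5.4,-2.95,0,0,0,-0.74,5.4,-2.95,0,0,0,-0.74,5.4,-2.95,0,0,0]';python3 -m inch '[0,0,0,0,0,0,0,0,0,0,0,0,0,0,0,0,0,0,0,0,0,0,0,0]';python3 go.py 588 125 190 -3.5;  python3 - <<'E'
from h import *
for n in('side','top'):
    im=ctrl.capture(n)[:,:,::-1]
    cv2.imwrite(f'pics/e_{n}_raw.png',im)
    x,y=(130,110) if n=='side' else (110,130)
    cv2.imwrite(f'pics/e_{n}.png',cv2.resize(im[y:y+120,x:x+130],None,fx=6,fy=6,interpolation=cv2.INTER_CUBIC)[:,:])
E
```

```text
time_s: 7.22
eef_pos: [588.2, 125.9, 192.7]
ee_rot: [-0.484, 0.484, -0.515, 0.515]
force: [0.9, 0.1, -1.6]
grip_width: 0.133
time_s: 7.55
eef_pos: [588.3, 126.1, 192.9]
ee_rot: [-0.485, 0.484, -0.515, 0.515]
force: [-0.3, 0.0, -0.9]
grip_width: 0.131
t 7.55 pos [588.3 126.1 192.9] yaw -3.49 tilt (np.float64(0.0008), np.float64(-0.0001)) grip 0.131 F [-0.3  0.  -0.9]
shift cm [ 0.113  0.286 -0.02 ] rv [-0.0008  0.0001 -0.0001] rows 0.07396354611317703 0.006430103889078811
```

View pics/e_side.png

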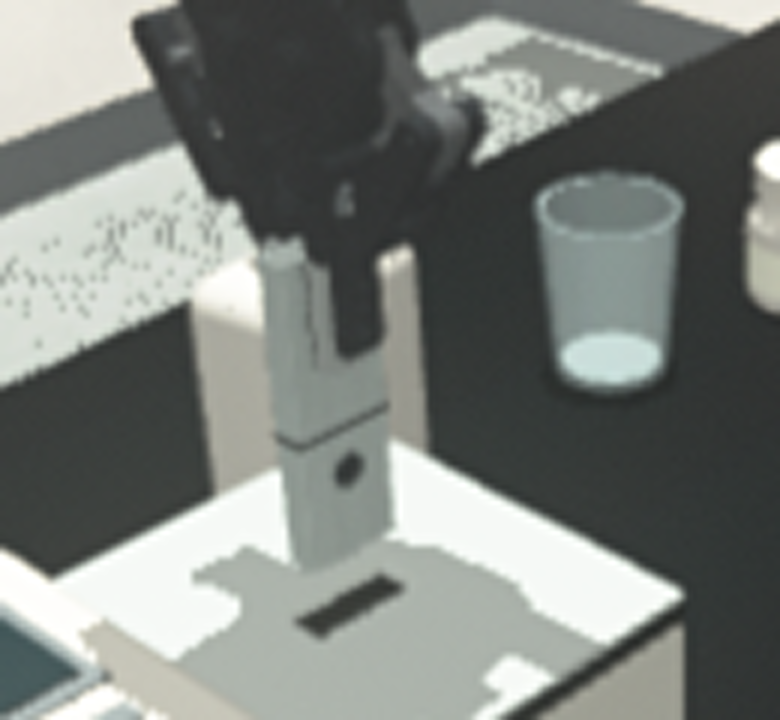

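View pics/e_top.png

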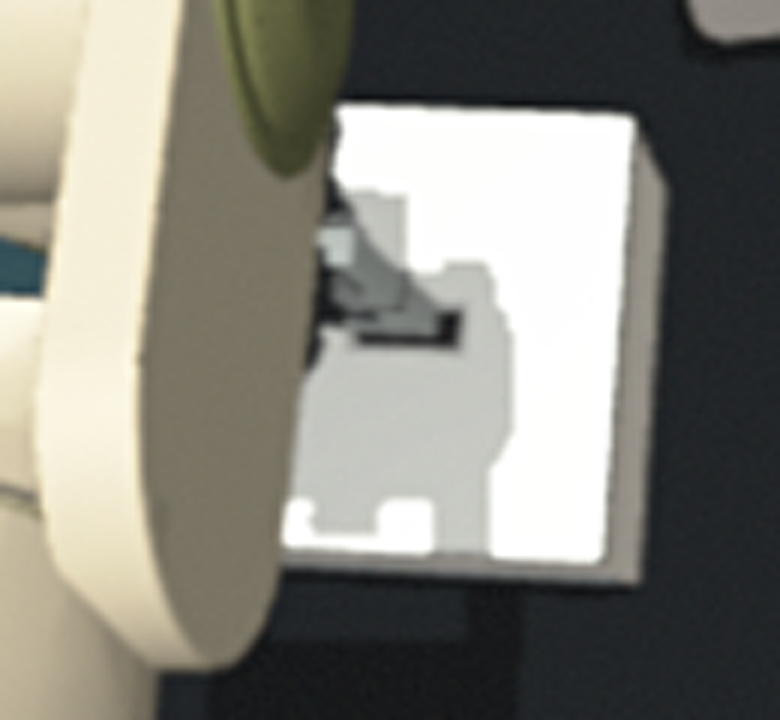

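Run:
```python
import cv2,numpy as np
s=cv2.imread('pics/e_side_raw.png');t=cv2.imread('pics/e_top_raw.png')
g=lambda im:(np.clip((im/255.)**0.6,0,1)*255).astype('uint8')
cv2.imwrite('pics/f1.png',cv2.resize(g(s[148:220,165:217]),None,fx=8,fy=8,interpolation=cv2.INTER_CUBIC))
cv2.imwrite('pics/f2.png',cv2.resize(g(t[158:194,158:194]),None,fx=16,fy=16,interpolation=cv2.INTER_CUBIC))
```

```text
(no output)
```

View pics/f1.png

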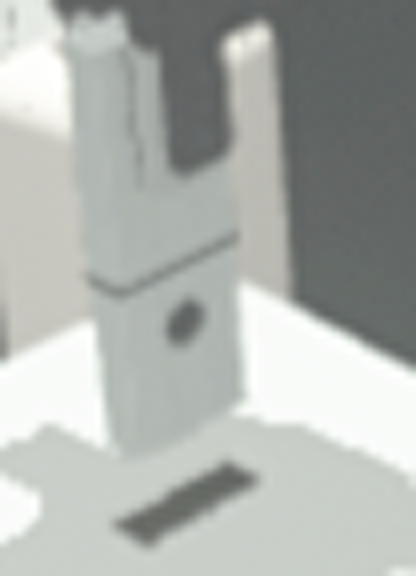

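View pics/f2.png

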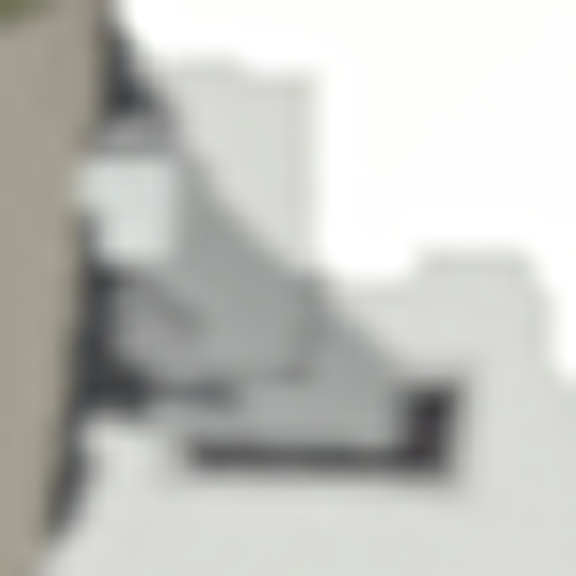

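```bash
cat > fit.py <<'E'
from h import *
from scipy.optimize import least_squares
def f(p,x0,y0,k): return [(p[0]+.5)/k-.5+x0,(p[1]+.5)/k-.5+y0]
obs=[]
for l,p in {(6,18,48):(88,275),(-6,18,48):(120,295),(-6,-18,48):(238,237),(-6,18,0):(120,458),(-6,-18,0):(243,400),(6,18,0):(107,437)}.items(): obs.append(('side',l,f(p,165,148,8)))
for l,p in {(-6,-18,48):(300,378),(6,-18,48):(322,305),(-6,-18,0):(393,443),(6,-18,0):(398,378),(6,-18,110):(178,158),(-6,-18,110):(175,258)}.items(): obs.append(('top',l,f(p,158,158,16)))
def pose(v): return R.from_euler('zxy',[v[3],v[4],v[5]],degrees=True),np.array(v[:3])
def res(v,split=False):
    r,t=pose(v); o=[]
    for c,l,uv in obs:
        o.append(proj(c,r.apply(l)+t)[0]-uv)
    o=np.array(o); return o if split else np.r_[o.ravel(),(v[4])*.3,(v[5])*.3]
s=least_squares(res,[588,125,122,-3.5,0,0],x_scale=[1,1,1,1,1,1])
if __name__=='__main__':
    print(s.x.round(2)); print(res(s.x,True).round(2).tolist())
    r,t=pose(s.x)
    sl=(589.2,123.5);ra=R.from_euler('z',-3.6,degrees=True)
    for c,x0,y0,k,W,H in(('side',165,148,8,52,72),('top',130,150,9,70,55)):
        im=cv2.imread(f'pics/e_{c}_raw.png')[y0:y0+H,x0:x0+W]; im=cv2.resize(im,None,fx=k,fy=k,interpolation=cv2.INTER_CUBIC)
        def poly(P,col):
            q=(proj(c,P)-[x0,y0]+.5)*k-.5
            cv2.polylines(im,[np.round(q).astype(int)],True,col,1,cv2.LINE_AA)
        rect=lambda a,b,z:np.array([[a,b,z],[a,-b,z],[-a,-b,z],[-a,b,z]],float)
        poly(ra.apply(rect(10,22,100))+[*sl,0],(0,0,255)); poly(ra.apply(rect(7,19,97))+[*sl,0],(255,0,255))
        for z in(0,48,110): poly(r.apply(rect(6,18,z))+t,(0,200,0))
        cv2.imwrite(f'pics/g_{c}.png',im)
E
python3 fit.py
```

```text
[ 5.8944e+02  1.2624e+02  1.2184e+02 -8.5500e+00  5.9000e-01 -2.6000e-01]
[[-0.47, -0.6], [-0.69, -0.61], [0.43, -0.03], [1.4, 0.53], [1.26, 0.68], [-0.63, 0.53], [-0.09, -0.04], [-0.4, -1.47], [-0.49, 0.43], [0.18, -1.12], [0.56, 0.31], [-0.45, 0.6]]
```

View pics/g_side.png

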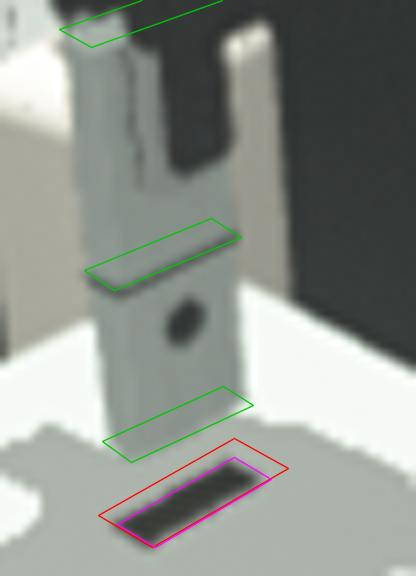

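View pics/g_top.png

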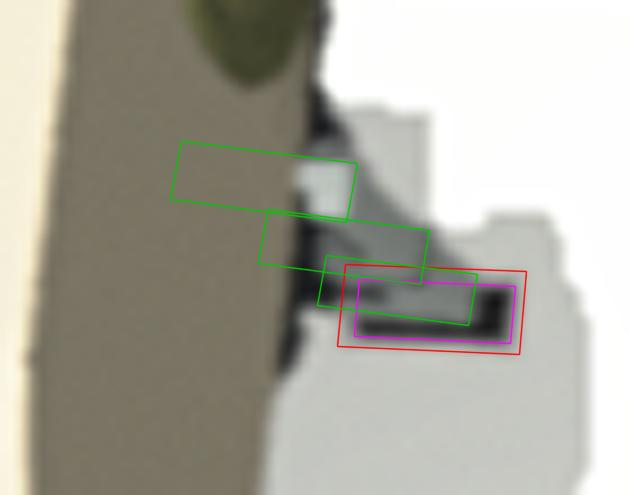

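```bash
sed -i 's/(-6,18,0):(120,458)/(-6,18,0):(131,459)/; s/(6,18,0):(107,437)/(6,18,0):(106,434)/; s/np.r_\[o.ravel.*$/np.r_[o.ravel(),(v[3]+3.5)*.7,v[4]*.05,v[5]*.7]/; s/x_scale=\[1,1,1,1,1,1\]/loss="soft_l1",f_scale=.4/' fit.py; python3 fit.py
```

```text
[ 5.8884e+02  1.2642e+02  1.2205e+02 -3.9600e+00  5.4000e-01 -3.6000e-01]
[[-0.05, -0.15], [0.17, -0.33], [0.31, -0.33], [0.84, 0.68], [1.12, 0.35], [-0.11, 1.37], [0.11, -0.42], [-0.69, -1.89], [-0.29, 0.04], [-0.07, -1.56], [0.21, -0.1], [-0.27, 0.24]]
```

View pics/g_side.png

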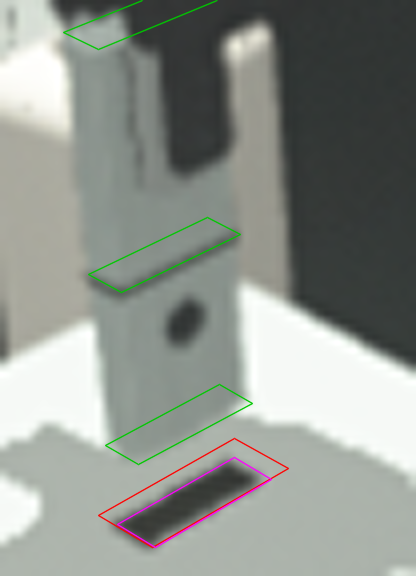

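View pics/g_top.png

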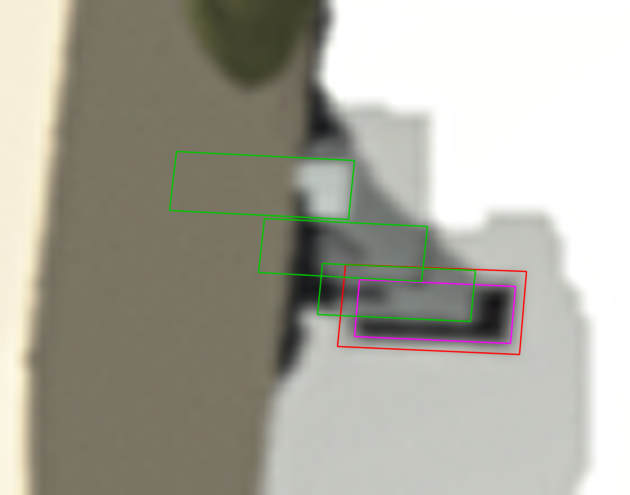

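Run:
```python
from h import *
from scipy.optimize import least_squares
def dark(c,fn,x0,y0,w,h):
    g=cv2.cvtColor(cv2.imread(fn),cv2.COLOR_BGR2GRAY)[y0:y0+h,x0:x0+w].astype(float)
    hi=np.percentile(g,90);lo=np.percentile(g,0.5);wt=np.clip((hi-g)/(hi-lo),0,1);wt[wt<.15]=0
    v,u=np.mgrid[y0:y0+h,x0:x0+w]
    print(c,fn,hi,lo,'area',wt.sum()); return np.array([(wt*u).sum(),(wt*v).sum()])/wt.sum()
ra=R.from_euler('z',-3.6,degrees=True).as_matrix()[:2,:2]
def hole(c,sl):
    # visible through-hole region: pixels whose ray passes inside inner rect at z=97 (and outer at z=100)
    u0=proj(c,[[*sl,100]])[0];S=5
    uu,vv=np.meshgrid(np.arange(u0[0]-16,u0[0]+16,1/S),np.arange(u0[1]-12,u0[1]+12,1/S))
    K_=np.c_[uu.ravel(),vv.ravel()]
    cal=ctrl.get_calibration(c);p=cv2.undistortPoints(K_[:,None],K(cal),np.array([cal['k1'],0,0,0,0.]))[:,0]
    M=cal['world_to_cam'];o=-M[:3,:3].T@M[:3,3];d=np.c_[p,np.ones(len(p))]@M[:3,:3]
    ok=np.ones(len(p),bool);
    for z,a,b in((100,10,22),(97,7,19)):
        q=(o+d*((z-o[2])/d[:,2])[:,None])[:,:2]-sl; q=q@ra; ok&=(abs(q[:,0])<a)&(abs(q[:,1])<b)
    return K_[ok].mean(0),ok.sum()/S**2
for c,fn,box in(('top','pics/top0.png',(160,172,38,26)),('side','pics/side0.png',(172,200,32,22)),('side','pics/e_side_raw.png',(176,203,24,17))):
    m=dark(c,fn,*box)
    r=least_squares(lambda s:hole(c,s)[0]-m,[589,124],diff_step=1e-3)
    print(m.round(2),r.x.round(2),hole(c,r.x)[1])
```

```text
top pics/top0.png 252.0 21.935000000000002 area 100.49475148327647
[177.59 184.06] [589.34 124.07] 111.2
side pics/side0.png 247.0 69.0 area 67.53932584269663
[187.81 210.27] [590.71 124.62] 78.12
side pics/e_side_raw.png 178.0 58.0 area 74.94166666666666
[187.68 210.19] [591.12 124.56] 78.04
```

Run:
```python
import fit
from fit import *
for c in('side','top'):
    ob=[o for o in obs if o[0]==c and o[1]!=(6,-18,0) and not(c=='top' and o[1]==(6,-18,48))]
    def rs(v,zz=None):
        r=R.from_euler('zx',[-3.6,v[2]],degrees=True)
        return np.concatenate([proj(c,r.apply(l)+[v[0],v[1],121.7])[0]-uv for _,l,uv in ob]+[[v[2]*.1]])
    s=least_squares(rs,[588,125,0],loss='soft_l1',f_scale=.4)
    print(c,s.x.round(2),rs(s.x).round(2))
```

```text
side [590.04 125.95   0.65] [-0.34 -0.34 -0.11 -0.57 -0.06 -0.57  0.65  0.49  0.84  0.15 -0.32  1.22
  0.07]
top [5.8822e+02 1.2614e+02 3.2000e-01] [ 0.21 -0.29 -0.11  0.3   0.17 -0.16 -0.28  0.17  0.03]
```

```bash
python3 go.py 589.3 124.4 174.7 -3.6
```

```text
t 7.65 pos [588.2 126.1 192.6] yaw -3.5 tilt (np.float64(0.0003), np.float64(-0.0)) grip 0.131 F [ 0.6  0.8 -1.6]
shift cm [0.165 1.792 0.124] rv [-0.0003  0.0018 -0.    ] rows 0.43267676039224195 0.014875056764722753
```

```bash
python3 -m inch '[0.165,0.4,0.12,0,0.002,0,0.165,0.8,0.12,0,0.002,0,0.165,1.3,0.12,0,0.002,0,0.165,1.8,0.12,0,0.002,0,0.165,1.8,0.12,0,0.002,0,0.165,1.8,0.12,0,0.002,0,0.165,1.8,0.12,0,0.002,0,0.165,1.8,0.12,0,0.002,0]';python3 go.py 589.3 124.4 174.7 -3.6;  python3 - <<'E'
from h import *
out=[]
for n in('side','top'):
    im=ctrl.capture(n)[:,:,::-1]
    cv2.imwrite(f'pics/i_{n}_raw.png',im)
    x,y,w=(165,168,50) if n=='side' else (145,160,50)
    out.append(cv2.resize(im[y:y+w+5,x:x+w],None,fx=8,fy=8,interpolation=cv2.INTER_CUBIC))
cv2.imwrite('pics/i.png',np.hstack(out))
E
```

```text
time_s: 8.32
eef_pos: [589.3, 124.4, 174.7]
ee_rot: [-0.484, 0.484, -0.515, 0.516]
force: [-0.3, 0.3, -0.6]
grip_width: 0.133
t 8.32 pos [589.3 124.4 174.7] yaw -3.61 tilt (np.float64(0.0005), np.float64(-0.0)) grip 0.133 F [-0.3  0.3 -0.6]
shift cm [ 0.003 -0.005 -0.001] rv [-0.0005 -0.0001 -0.    ] rows 0.001381752127039101 0.004085821390437756
```

View pics/i.png

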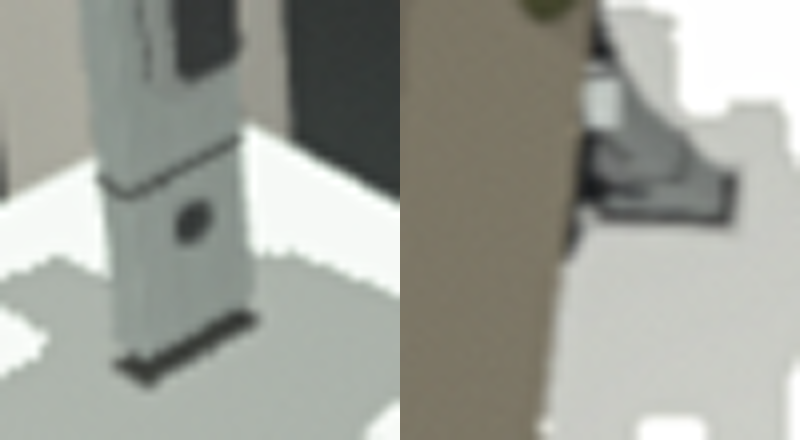

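The foot hangs just above the mouth. Dark margins of similar size show on the near sides in both views (side crop (118–250, 320–380), top crop (600–735, 175–220)). I'll lower slowly and watch the force.

```bash
python3 -m inch '[0,0.2,0,0,0,0,0,0.4,0,0,0,0,0,0.6,0,0,0,0,0,0.8,0,0,0,0,0,0.8,0,0,0,0,0,0.8,0,0,0,0]';python3 go.py 589.3 124.4 123.2 -3.6
```

```text
time_s: 8.92
eef_pos: [589.1, 124.4, 166.2]
ee_rot: [0.484, -0.484, 0.516, -0.515]
force: [0.4, -0.2, -1.2]
grip_width: 0.134
t 8.92 pos [589.1 124.4 166.2] yaw -3.61 tilt (np.float64(-0.0003), np.float64(0.0)) grip 0.134 F [ 0.4 -0.2 -1.2]
shift cm [-1.000e-03  4.304e+00  1.700e-02] rv [ 0.0003 -0.0002  0.    ] rows 1.032199341016129 0.0027515657615351514
```

```bash
python3 -m inch '[0,0.2,0,0,0,0,0,0.4,0,0,0,0,0,0.6,0,0,0,0,0,0.8,0,0,0,0,0,1,0,0,0,0,0,1.2,0,0,0,0,0,1.2,0,0,0,0]';python3 go.py 589.3 124.4 123.2 -3.6;python3 -m inch '[0,0.3,0,0,0,0,0,0.6,0,0,0,0,0,0.9,0,0,0,0,0,1.2,0,0,0,0,0,1.5,0,0,0,0,0,1.5,0,0,0,0]';python3 go.py 589.3 124.4 123.2 -3.6
```

```text
time_s: 9.5
eef_pos: [589.0, 124.4, 153.9]
ee_rot: [0.484, -0.484, 0.516, -0.515]
force: [-0.0, -0.8, -1.6]
grip_width: 0.127
t 9.5 pos [589.  124.4 153.9] yaw -3.61 tilt (np.float64(-0.0007), np.float64(0.0001)) grip 0.127 F [-0.  -0.8 -1.6]
shift cm [-0.005  3.068  0.03 ] rv [ 0.0007 -0.0002  0.0001] rows 0.7357436516353141 0.006121955122855782
time_s: 10.0
eef_pos: [588.9, 124.4, 138.6]
ee_rot: [0.484, -0.484, 0.516, -0.515]
force: [-0.5, -0.7, -1.0]
grip_width: 0.132
t 10.0 pos [588.9 124.4 138.6] yaw -3.61 tilt (np.float64(-0.0013), np.float64(0.0001)) grip 0.132 F [-0.5 -0.7 -1. ]
shift cm [-0.005  1.536  0.044] rv [ 0.0013 -0.0002  0.0001] rows 0.3685397997932523 0.01036616258974347
```

Going in freely. I'll stop about 2 mm short and look.

```bash
python3 -m inch '[0,0.3,0.02,0,0,0,0,0.6,0.03,0,0,0,0,0.9,0.04,0,0,0,0,1.2,0.04,0,0,0,0,1.35,0.04,0,0,0,0,1.35,0.04,0,0,0,0,1.35,0.04,0,0,0,0,1.35,0.04,0,0,0]';python3 go.py 589.3 124.4 123.2 -3.6;cat > look.py <<'E'
import sys
from h import *
out=[]
for n in('side','top'):
    im=ctrl.capture(n)[:,:,::-1]
    cv2.imwrite(f'pics/{sys.argv[1]}_{n}_raw.png',im)
    x,y,w=(165,175,50) if n=='side' else (145,150,50)
    out.append(cv2.resize(im[y:y+w+5,x:x+w],None,fx=8,fy=8,interpolation=cv2.INTER_CUBIC))
cv2.imwrite(f'pics/{sys.argv[1]}.png',np.hstack(out))
E
python3 look.py j
```

```text
time_s: 10.67
eef_pos: [589.7, 124.4, 126.1]
ee_rot: [-0.484, 0.484, -0.515, 0.516]
force: [0.9, -0.7, -0.9]
grip_width: 0.129
t 10.67 pos [589.7 124.4 126.1] yaw -3.61 tilt (np.float64(0.0003), np.float64(-0.0)) grip 0.129 F [ 0.9 -0.7 -0.9]
shift cm [-0.002  0.286 -0.04 ] rv [-0.0003 -0.0002 -0.    ] rows 0.06928365877542579 0.0030567173861963622
```

View pics/j.png

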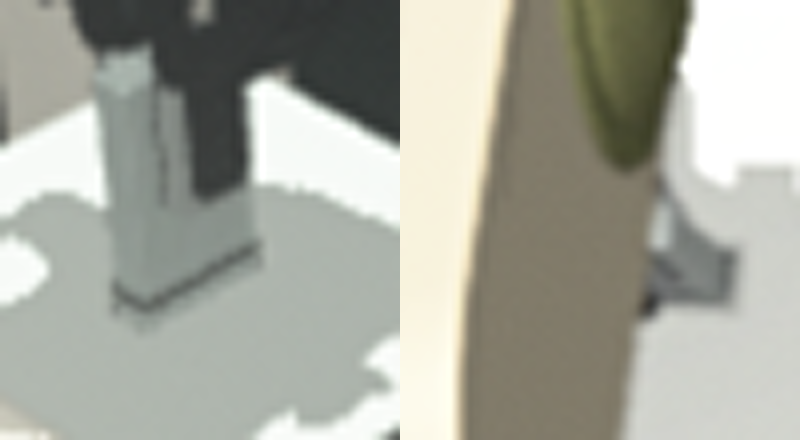

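Run:
```python
from h import *
pts={(6,18):(116,284),(-6,18):(146,306),(-6,-18):(258,243)}
r=R.from_euler('z',-3.6,degrees=True)
from scipy.optimize import least_squares
for c in((590.8,124.6),(591.1,124.2)):
  f=lambda h:np.concatenate([proj('side',r.apply([*l,0])+[*c,h[0]])[0]-[(p[0]+.5)/8-.5+165,(p[1]+.5)/8-.5+175] for l,p in pts.items()])
  s=least_squares(f,[102]);print(s.x,s.fun.round(2))
```

```text
[103.44583677] [-0.42  0.29 -0.13 -0.04 -0.21 -0.17]
[103.09881143] [-0.36  0.28 -0.07 -0.05 -0.17 -0.17]
```

Vision puts the line at 103.1–103.4 mm and the arm's kinematics at 102.9 mm, so I'll lower it 3 mm more.

```bash
python3 -m inch '[0,0.1,-0.02,0,0,0,0,0.2,-0.03,0,0,0,0,0.3,-0.04,0,0,0,0,0.3,-0.04,0,0,0,0,0.3,-0.04,0,0,0,0,0.3,-0.04,0,0,0,0,0.3,-0.04,0,0,0,0,0.3,-0.04,0,0,0]';python3 -m inch '[0,0,0,0,0,0,0,0,0,0,0,0,0,0,0,0,0,0,0,0,0,0,0,0]';python3 go.py 589.3 124.4 123.2 -3.6;python3 look.py k
```

```text
time_s: 11.43
eef_pos: [589.2, 124.4, 122.9]
ee_rot: [-0.484, 0.484, -0.515, 0.516]
force: [-1.0, -0.3, -1.7]
grip_width: 0.13
time_s: 11.77
eef_pos: [589.2, 124.4, 122.9]
ee_rot: [-0.484, 0.484, -0.515, 0.515]
force: [-0.3, -0.0, -1.7]
grip_width: 0.134
t 11.77 pos [589.2 124.4 122.9] yaw -3.61 tilt (np.float64(0.0), np.float64(-0.0)) grip 0.134 F [-0.3 -0.  -1.7]
shift cm [ 0.   -0.03  0.01] rv [-0.     -0.0002 -0.    ] rows 0.007527528969028049 0.001234665028401176
```

View pics/k.png

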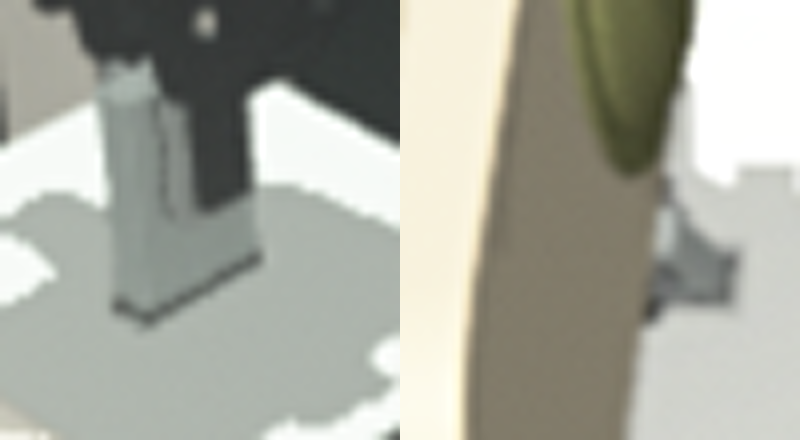

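Run:
```python
from h import *
pts={(6,18):(116,304),(-6,18):(148,321),(-6,-18):(261,259)}
r=R.from_euler('z',-3.6,degrees=True)
from scipy.optimize import least_squares
for c in((590.8,124.6),(591.1,124.2)):
  f=lambda h:np.concatenate([proj('side',r.apply([*l,0])+[*c,h[0]])[0]-[(p[0]+.5)/8-.5+165,(p[1]+.5)/8-.5+175] for l,p in pts.items()])
  s=least_squares(f,[102]);print(s.x,s.fun.round(2))
g=cv2.imread('pics/k_side_raw.png');cv2.imwrite('pics/k2.png',cv2.resize(g,(800,600)))
```

```text
[98.29915487] [-0.18 -0.08 -0.15  0.22 -0.42 -0.07]
[97.94766403] [-0.11 -0.09 -0.09  0.21 -0.37 -0.07]
```

View pics/k2.png

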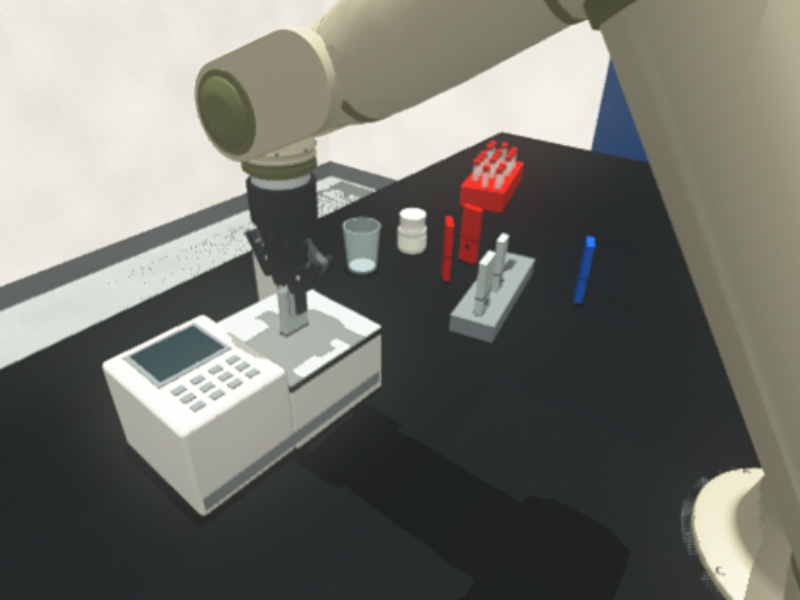

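Run:
```python
from rig import ctrl
s=ctrl.sense();print(s['time_s'],s['eef_pos'],s['force'],s['grip_width']);print(ctrl.finish_job())
```

```text
11.8667 [589.19154374 124.40052222 122.88763882] [-0.40754124 -0.17379987 -0.62370375] 0.13370003205893102
the job is handed in; nothing more can be done
None
```

I took the 36 mm standard from the far (−y) end pocket of the rack, lowered it upright into the analyser's slot, and handed the job in at 11.9 s with the gripper still holding it at 70 N. It went in without any sign of contact: the force stayed under about 2 N all the way down.

**Line height:** My estimates put the black line at 99.7–100.2 mm, against the analyser top at 100 mm:
- The arm's own position gives about 99.7 mm.
- The camera measurement taken 3 mm higher, less the 3.2 mm the arm then moved, gives about 100.0 mm.
- The camera measurement before insertion gives about 100.2 mm.

**A check that disagreed:** Measuring the line in the final side picture gave about 98 mm. I set this aside because the line merges there with the dark gap round the bar. The gripper finger and bar top had moved only the expected 3 mm or so, so the bar had not slipped.

**Rest of the scene:** In the last pictures the other two standards still stand in the rack. The beaker and jar look unmoved. The jug is mostly hidden behind the gripper in that view, but nothing touched it on the way.

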